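# Tip the vial carrier over onto its loading stand

## Robot

A 7-joint arm with a two-finger parallel gripper is mounted at the origin on a cart in front of the work surface, level with it; the furniture and walls round the work are solid. World frame = base frame: x ahead of the robot, y to its left, z up, the work surface at z = 0. Lengths are in m, angles in rad, forces in N, time in s.
With the tool pointing down it reaches from about 0.35 to 0.9 m from the base axis. Payload 8.1 kg.
Tool frame: the origin (TCP) lies at the very end of the fingers, on their centre line; the grasp point (between the pads) lies 19 mm behind it; z points along the fingers, y is the direction in which the jaws open and shut (so a half turn about z gives the same grasp; the last joint's range is limited). The gripper opens to 92 mm and grips with 3 to 60 N. Pads are 19 mm wide; open, the fingers measure 130 mm over their backs; the gripper's body (75 mm by 190 mm) begins 47 mm behind the grasp point.
Start: joints at [-1.304, 0.434, 0.025, 1.573, -0.012, 1.134, -0.075], TCP at [0.226, 0.583, 0.227] pointing down, gripper open.
Joint ranges: [-2.62, 2.62], [-0.44, 2.09], [-1.27, 1.32], [0.08, 2.57], [-1.32, 4.46], [0.12, 2], [-2.74, 2.74]. Speed limits (rad/s): [2.22, 2.22, 3.01, 3.01, 3.14, 3.14, 3.14].

## Interface

Orientations are given as a unit quaternion [w, x, y, z].
In Python, from cell import manip, cams, sign_off gives the robot as it stands.
- The arm moves only by the shell command python3 -m inch 'ROWS' [FORCE]. ROWS is JSON, a list that holds one entry, the list of rows, each a list of 7 numbers: the closure in counts, from 0 (fully open) to 255 (shut), then the shift along the tool's x, y, z in m, then the turn, a rotation vector about the tool's x, y, z in degrees. A call has 1 to 10 rows; each row is the pose to reach, as a shift and turn from the pose commanded when the call began, along the tool's axes at that moment; what a row does not reach only later rows make up. A row lasts 1/10 s, in which the tool goes at most 50 mm and 8.59 degrees, less where a joint would pass 70% of its speed; a pose out of reach is approached as far as the arm can. A call with a gripper value outside its range is refused whole. The fingers move at their own pace and stop on an object; FORCE is the grip in N (left out, the last holds). Time passes only in rows, so rows that repeat a pose let the fingers close. It gives the time, the measured TCP pose, the force and the opening at its end, in the units of the state.
- manip.observe(): the state, without advancing time (a new reading comes with each control period).
- cams.grab_frame(name): name is "side" or "top"; returns the picture (384x512x3 uint8, red, green, blue); there is no depth.
- cams.camera_params(name): a dict with "mtx" (3x3 intrinsics, pixels), "view" (4x4, takes a point from world to camera coordinates). Camera axes: x right, y down, z forward; pixel columns grow to the right and rows downward; lengths in m; the calibration is good to about 2 mm. A picture is of the moment at which its call begins. camera_params takes no time and is no camera call.
- sign_off(): hands the job in, once; it reports no verdict.
The state is a dict: "time_s": time; "joint_pos": joint angles; "qd": joint speeds; "effort": joint torques, N m; "position": TCP position; "eef_rot": TCP orientation; "wrist_force": force on the tool from outside, world axes, zero at the start; "torque": the same for the moment, N m; "opening": opening from 0.0 (shut) to 1.0 (fully open).
Only numpy, scipy, OpenCV 4.12 (cv2) and the standard library are available. Lean on these libraries where they do the work, as an engineer would, in place of code of your own. Each camera call takes 0.05 s, during which the arm holds its last target.

## Task

The flat dark metal vial carrier plate lies pockets-down in front of the low loading stand. Without pinching or lifting it, push it against the front step of the stand so that its near edge tips up and it turns over onto the stand, then push it back along the stand until its edge rests squarely against the rail at the back, flat and with its six pockets facing up and not sticking out past the ends of the stand. Leave the other things where they are.

Things in the scene. Friction and masses are not known exactly. Their poses are not given: they have to be found in the camera images.
- stand: Fixed low grey loading stand, 170 mm wide (y), deck 10 mm above the worktop. Origin on the worktop under the middle of its front step face, which is upright, 10 mm high, at x = 0 and looks to -x, towards the robot. +x points to the back rail: a steel bar along y whose front face is at x = 84 mm and whose top is 10 mm above the deck.
- carrier: Loose dark metal vial carrier plate, 64 mm (x) by 104 mm (y) by 12 mm thick, 120 to 195 g, its two 104 mm edges half-round (6 mm radius); six round pockets (13 mm wide) in one face, the other plain. Origin at the centre of the pocketed face; z points to the plain face: up at the start (pockets down), down at the end. Its +x side faces the stand's step at the start, with a gap and some turn.
- carrier_center (a point): Centre of the carrier plate, half-way through its 12 mm thickness.
- carrier_far_edge (a point): Middle of the carrier's +x side face, half-way through its thickness (32 mm from the centre): the edge that is pushed against the step and about which it turns over.
- carrier_near_edge (a point): Middle of the carrier's -x side face, half-way through its thickness (32 mm from the centre): the half-round edge towards the robot, which tips up. With the far edge braced against the step, a fingertip pressed against this edge with 8 to 15 N and moved up grips it by friction and raises it; once up, the tip is under it and can push it over.
- vial_1: Bystander: small stoppered glass vial, 12 mm wide, 33 mm tall, beside the left end of the stand; origin at the centre of its foot.
- vial_2: Bystander: small stoppered glass vial, 12 mm wide, 33 mm tall, beside the right end of the stand; origin at the centre of its foot.
- steel_tee: Bystander: steel tube tee, 29 x 36 x 14 mm, lying to the right of the stand; origin under its centre.
- brass_union: Bystander: hexagonal brass union, 22 x 39 x 19 mm, lying to the left of the stand; origin under its centre.
- tube_cutter: Bystander: small red tube cutter, 32 x 58 x 20 mm, lying to the right; origin under its centre.
Mind the look-alikes: they are no part of the job. Of the things shaped like the carrier, the metal one is meant. Leave any blue look-alike of the stand alone.

How it is judged:
By the outcome, as a careful person would: the job done as asked, in the order asked, and still so for the second after the job is handed in, with the robot touching nothing.
It also fails if it takes over 64 s, if anything falls off the work surface, if the arm or the gripper's body presses on something with over 40 N, if the wrist force passes 120 N, or if a joint passes its speed limit or range.

## Working session

There is one attempt and no reset: what is moved stays moved. The work goes in short steps, Python scripts to look and compute and a shell command to move; the robot and the scene stay as the last step left them, time stands still between calls to the robot, and variables do not carry over. Pictures are saved under pics/ and viewed, and the job is handed in when it is done.

```bash
ls; mkdir -p pics
python3 - <<'E'
from cell import manip,cams
import cv2,numpy as np
np.set_printoptions(precision=4,suppress=True)
for n in ("top","side"):
    im=cams.grab_frame(n); cv2.imwrite(f"pics/{n}0.png",im[:,:,::-1])
    p=cams.camera_params(n); print(n,p["mtx"],p["view"])
print(manip.observe())
E
```

```text
pics
top [[393.2435   0.     259.5206]
 [  0.     393.2435 195.5008]
 [  0.       0.       1.    ]] [[ 0.0283 -0.9996  0.0061 -0.0543]
 [-0.9934 -0.0288 -0.1109  0.5934]
 [ 0.111  -0.0029 -0.9938  0.8974]
 [ 0.      0.      0.      1.    ]]
side [[383.9114   0.     254.1668]
 [  0.     383.9114 194.2814]
 [  0.       0.       1.    ]] [[ 0.9279 -0.3727 -0.0039 -0.5574]
 [-0.166  -0.404  -0.8996  0.1061]
 [ 0.3337  0.8354 -0.4367  0.8485]
 [ 0.      0.      0.      1.    ]]
{'time_s': 0.1, 'joint_pos': array([-1.3036,  0.4351,  0.025 ,  1.574 , -0.0116,  1.134 , -0.0751]), 'qd': array([-0.0008, -0.0027,  0.0004, -0.0038,  0.0016, -0.0006, -0.0003]), 'effort': array([  0.0025, -66.9123,   0.9878, -31.5148,  -0.0605,   0.0375,
         0.    ]), 'position': array([0.2258, 0.5823, 0.226 ]), 'eef_rot': array([-0.0001,  0.1839,  0.983 , -0.0007]), 'wrist_force': array([-1.4829,  0.0802,  0.0408]), 'torque': array([-0.0153,  0.0275,  0.005 ]), 'opening': 0.999444659973218}
```

View pics/top0.png

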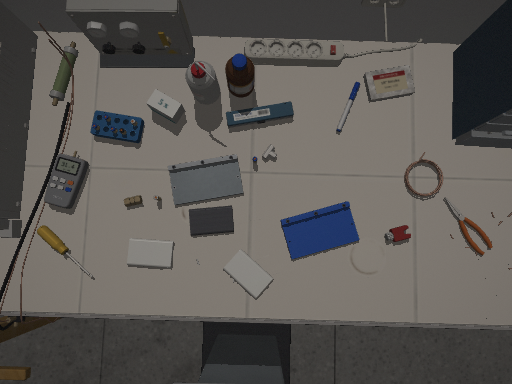

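View pics/side0.png

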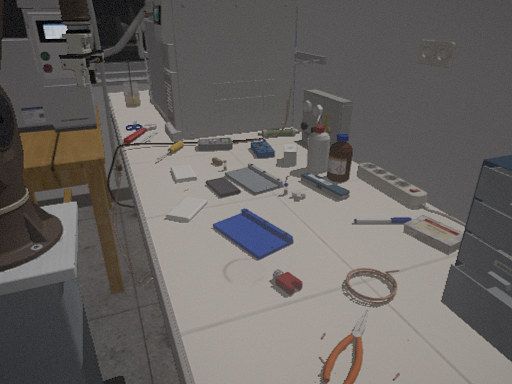

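```bash
cat > h.py <<'E'
from cell import manip,cams
import cv2,numpy as np
np.set_printoptions(precision=4,suppress=True)
def ray(n,uv,z):
    p=cams.camera_params(n);V=np.array(p["view"]);R=V[:3,:3];c=-R.T@V[:3,3]
    uv=np.atleast_2d(np.array(uv,float))
    d=np.c_[uv,np.ones(len(uv))]@np.linalg.inv(p["mtx"]).T@R
    return c+d*((z-c[2])/d[:,2:3])
def proj(n,P):
    p=cams.camera_params(n);V=np.array(p["view"]);P=np.atleast_2d(P)
    q=(P@V[:3,:3].T+V[:3,3])@np.array(p["mtx"]).T
    return q[:,:2]/q[:,2:]
def crop(im,x0,y0,x1,y1,s,name):
    cv2.imwrite(name,cv2.resize(im[y0:y1,x0:x1,::-1],None,fx=s,fy=s,interpolation=cv2.INTER_CUBIC))
def pick(mask,seed):
    n,l=cv2.connectedComponents(mask.astype(np.uint8))
    c,_=cv2.findContours((l==l[seed[1],seed[0]]).astype(np.uint8),cv2.RETR_EXTERNAL,cv2.CHAIN_APPROX_NONE)
    return max(c,key=cv2.contourArea)
E
python3 - <<'E'
from h import *
im=cv2.imread("pics/top0.png")[:,:,::-1]
crop(im,120,140,260,260,5,"pics/c0.png")
g=im.astype(int).max(2)
print("carrier px",im[221,211],"stand",im[182,206],im[200,178],"table",im[215,170])
print(g[195:245,211]); print(g[221,180:245])
print(g[150:215,206])
E
```

```text
carrier px [52 50 53] stand [89 92 94] [83 86 88] table [128 122 115]
[ 94  92  91  53  69  69 128 128 130 129 128 129  87  54  53  53  53  52
  49  51  51  53  53  52  52  52  53  51  52  52  51  53  52  51  51  52
  49  40  28  70  69 128 128 129 129 128 129 129 128 129]
[128 128 128 129 130 133 131 131 133  92  53  51  52  52  52  54  51  52
  51  52  53  53  52  52  51  52  52  52  51  52  51  53  51  52  53  51
  52  52  51  52  52  53  50  50  51  52  50  51  49  51  52  49  51 102
 128 128 128 129 129 129 129 128 129 128 129]
[127 128 128 129 128 127 127 128 128 111 112 110 108 104  45  52  48  94
  96  94  95  95  95  96  96  97  96  95  94  95  97  96  94  94  94  94
  95  94  93  93  93  93  93  93  92  93  93  93  91  44  70  71  69 127
 129 129 131 106  50  61  53  52  51  52  49]
```

View pics/c0.png

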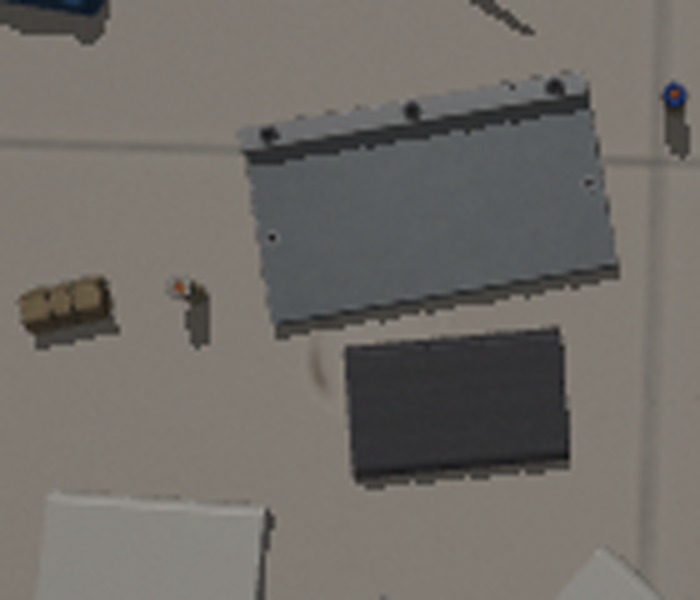

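Candidates: dark metal plate (211,221) fits "dark metal" and lies in front of the grey stand. White plates at (150,253) and (248,274) are look-alikes. For the stand, grey is at (206,180) and its blue look-alike at (320,231). The crop confirms the dark plate at (211,221) with the grey stand at (206,180).

Run:
```python
from h import *
im=cv2.imread("pics/top0.png")[:,:,::-1]
g=im.astype(int).max(2)
c=pick((g<60)&(g>35),(211,221))
print(cv2.minAreaRect(c))
# carrier per-edge fits: convert contour to world at z=.012
b=cv2.boxPoints(cv2.minAreaRect(c)); print("box world",ray("top",b,.010))
# stand deck front edge top: for each column find last deck row before dark step
deck=(g>78)&(g<102)
pts=[];
for u in range(182,240,2):
    col=deck[170:215,u]; v=170+np.where(col)[0]
    # contiguous from 185
    k=182
    while deck[k,u]: k+=1
    j=182
    while deck[j,u]: j-=1
    pts.append((u,k-.5,j+.5))
pts=np.array(pts)
W=ray("top",pts[:,:2],.010); l=cv2.fitLine(W[:,:2].astype(np.float32),cv2.DIST_HUBER,0,.01,.01).ravel(); print("front",l, np.degrees(np.arctan2(l[1],l[0])))
W=ray("top",pts[:,[0,2]],.010); l=cv2.fitLine(W[:,:2].astype(np.float32),cv2.DIST_HUBER,0,.01,.01).ravel(); print("rail bottom-ish",l)
c2=pick(deck,(206,185)); print(cv2.minAreaRect(c2)); b=cv2.boxPoints(cv2.minAreaRect(c2)); print(ray("top",b,.010))
```

```text
((211.13522338867188, 220.48770141601562), (26.345901489257812, 43.63823318481445), 84.80557250976562)
box world [[0.5588 0.1337 0.01  ]
 [0.5713 0.0293 0.01  ]
 [0.5084 0.0213 0.01  ]
 [0.496  0.125  0.01  ]]
front [ 0.1968 -0.9804  0.5866  0.0895] -78.65164
rail bottom-ish [ 0.1996 -0.9799  0.6647  0.0924]
((205.6351318359375, 182.31080627441406), (32.386600494384766, 70.52716064453125), 80.53767395019531)
[[0.6482 0.1869 0.01  ]
 [0.6819 0.0184 0.01  ]
 [0.6035 0.0027 0.01  ]
 [0.5705 0.1698 0.01  ]]
```

```bash
cat >> h.py <<'E'
from scipy.spatial.transform import Rotation as Rn
TH=np.radians(11.4); XS=np.array([np.cos(TH),np.sin(TH),0]); YS=np.array([-np.sin(TH),np.cos(TH),0])
O=XS*0.5926+YS*-0.0313
def S(P): P=np.atleast_2d(P); return np.c_[(P-O)@XS,(P-O)@YS,P[:,2]]
def Wd(s): s=np.array(s,float); return O+XS*s[0]+YS*s[1]+np.array([0,0,s[2]])
def tool(): 
    o=manip.observe();q=o["eef_rot"]; return o,Rn.from_quat([q[1],q[2],q[3],q[0]])
def need(s,yaw=None):
    o,R=tool(); d=R.inv().apply(Wd(s)-o["position"])
    Rt=Rn.from_matrix(np.c_[-XS,YS,[0,0,-1]])
    print("shift",d*1000,"turn",np.degrees((R.inv()*Rt).as_rotvec()))
def st():
    o,R=tool(); print("t",o["time_s"],"S mm",S(o["position"])*1000,"F_s",o["wrist_force"]@np.c_[XS,YS,[0,0,1]],"T",o["torque"],"op",o["opening"],"tilt",np.degrees((R.inv()*Rn.from_matrix(np.c_[-XS,YS,[0,0,-1]])).as_rotvec()))
E
python3 - <<'E'
from h import *
print(O)
for n,uv,z in [("white2 corner",(237,250),.012),("white1",(174,240),.012),("vial1",(156,198),.033),("vial2",(255,159),.033)]: print(n,S(ray("top",uv,z))*1000)
need((-.107,.0015,.10)); st()
E
```

```text
[0.5871 0.0864 0.    ]
white2 corner [[-134.3311  -48.244    12.    ]]
white1 [[-85.4349  96.0427  12.    ]]
vial1 [[ 18.5773 119.1295  33.    ]]
vial2 [[  71.4558 -127.0675   33.    ]]
shift [-425.141  -387.9288  126.64  ] turn [ -0.0795  -0.0144 -32.5904]
t 0.1 S mm [[-256.1705  557.4974  226.0414]] F_s [-1.4378  0.3717  0.0408] T [-0.0153  0.0275  0.005 ] op 0.999444659973218 tilt [ -0.0795  -0.0144 -32.5904]
```

```bash
python3 -m inch '[[[144,-0.035,-0.030,0,0,0,-4],[144,-0.07,-0.06,0,0,0,-8],[144,-0.105,-0.095,0,0,0,-12],[144,-0.14,-0.125,0,0,0,-16],[144,-0.175,-0.16,0,0,0,-20],[144,-0.21,-0.19,0,0,0,-24],[144,-0.245,-0.225,0,0,0,-28],[144,-0.28,-0.255,0,0,0,-32.6],[144,-0.315,-0.287,0,0,0,-32.6],[144,-0.345,-0.315,0,0,0,-32.6]]]' 10; python3 -c "
from h import *
st(); need((-.107,.0015,.06))"
```

```text
time_s: 1.1
position: [0.4343, 0.1618, 0.2267]
eef_rot: [0.0, -0.099, 0.995, -0.0]
wrist_force: [0.2, 0.2, 0.1]
opening: 0.436
t 1.1 S mm [[-134.8715  104.021   226.7202]] F_s [0.2558 0.1908 0.1485] T [0.0866 0.014  0.031 ] op 0.43583701525872215 tilt [-0.0144  0.004  -0.0463]
shift [ -27.9428 -102.4564  166.748 ] turn [-0.0144  0.004  -0.0463]
```

```bash
python3 -m inch '[[[144,-0.009,-0.034,0.02,0,0,0],[144,-0.018,-0.068,0.05,0,0,0],[144,-0.028,-0.1025,0.09,0,0,0],[144,-0.028,-0.1025,0.13,0,0,0],[144,-0.028,-0.1025,0.15,0,0,0],[144,-0.028,-0.1025,0.167,0,0,0],[144,-0.028,-0.1025,0.167,0,0,0],[144,-0.028,-0.1025,0.167,0,0,0]]]'; python3 -c "
from h import *
st()
for n in ('top','side'): im=cams.grab_frame(n); (crop(im,130,130,270,290,4,'pics/t1.png') if n=='top' else crop(im,150,100,330,240,4,'pics/s1.png'))
need((-.107,.0015,.0035))
print(proj('side',manip.observe()['position']))"
```

```text
time_s: 1.9
position: [0.4813, 0.0694, 0.0598]
eef_rot: [-0.0, -0.099, 0.995, -0.0]
wrist_force: [-0.1, 0.7, -0.4]
opening: 0.437
t 1.9 S mm [[-107.0895    4.1524   59.8344]] F_s [ 0.0385  0.7529 -0.4401] T [ 0.059  -0.0121 -0.0013] op 0.436701322022984 tilt [-0.0043 -0.0438  0.0084]
shift [ 0.8295 -2.7704 57.1823] turn [0.0085 0.0869 0.0159]
[[203.933  173.3776]]
```

View pics/t1.png

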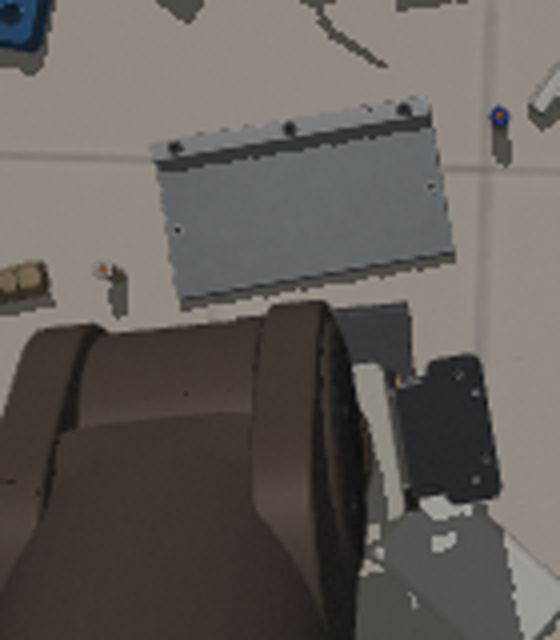

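View pics/s1.png

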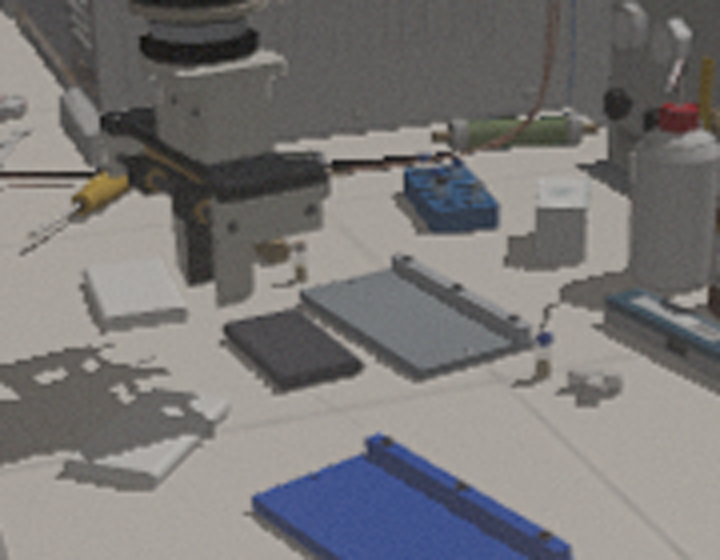

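The side view shows the open fingers (~(225,280) in the crop) just behind and above the carrier's near edge, clear of the white plates; the carrier and stand are untouched.

```bash
python3 -m inch '[[[144,0,0,0.02,0,0,0],[144,0,0,0.04,0,0,0],[144,0,0,0.05,0,0,0],[144,0,0,0.0565,0,0,0],[144,0,0,0.0565,0,0,0],[144,0,0,0.0565,0,0,0]]]'; python3 -c "
from h import *
st()"
```

```text
time_s: 2.6
position: [0.4819, 0.0695, 0.0038]
eef_rot: [0.0, -0.099, 0.995, 0.0]
wrist_force: [0.6, 0.6, 0.3]
opening: 0.436
t 2.6 S mm [[-106.5153    4.1601    3.7954]] F_s [0.7283 0.4594 0.2649] T [0.0592 0.0622 0.0068] op 0.4358145564238897 tilt [0.0027 0.0429 0.0065]
```

```bash
python3 -m inch '[[[144,-0.003,-0.002,0,0,0,0],[144,-0.006,-0.002,0,0,0,0],[144,-0.009,-0.002,0,0,0,0],[144,-0.012,-0.002,0,0,0,0],[144,-0.015,-0.002,0,0,0,0],[144,-0.018,-0.002,0,0,0,0],[144,-0.021,-0.002,0,0,0,0],[144,-0.024,-0.002,0,0,0,0],[144,-0.026,-0.002,0,0,0,0],[144,-0.028,-0.002,0,0,0,0]]]'; python3 -c "
from h import *
st()"
```

```text
time_s: 3.6
position: [0.5095, 0.0731, 0.0032]
eef_rot: [0.0, -0.099, 0.995, 0.0]
wrist_force: [-1.7, -0.1, 0.2]
opening: 0.436
t 3.6 S mm [[-78.7382   2.2387   3.1844]] F_s [-1.7126  0.233   0.2092] T [ 0.0218  0.1838 -0.0003] op 0.43646422366255433 tilt [0.0032 0.002  0.0135]
```

```bash
python3 -m inch '[[[144,-0.002,0,0,0,0,0],[144,-0.003,0,0,0,0,0],[144,-0.004,0,0,0,0,0],[144,-0.005,0,0,0,0,0],[144,-0.005,0,0,0,0,0]]]'; python3 -c "
from h import *
st()"
```

```text
time_s: 4.1
position: [0.5141, 0.0739, 0.0032]
eef_rot: [-0.0, -0.099, 0.995, -0.0]
wrist_force: [-1.5, -1.0, 0.2]
opening: 0.439
t 4.1 S mm [[-74.038    2.1312   3.2082]] F_s [-1.6422 -0.704   0.1698] T [-0.0041  0.2353  0.0196] op 0.438507793831131 tilt [-0.0011 -0.0123  0.0066]
```

```bash
python3 -m inch '[[[144,-0.001,0,0,0,0,0],[144,-0.001,0,0,0,0,0]]]'; python3 -m inch '[[[144,-0.001,0,0,0,0,0],[144,-0.001,0,0,0,0,0]]]';python3 -m inch '[[[144,-0.001,0,0,0,0,0],[144,-0.001,0,0,0,0,0]]]'; python3 -c "
from h import *
st()"
```

```text
time_s: 4.3
position: [0.5143, 0.0739, 0.0031]
eef_rot: [-0.001, -0.099, 0.995, -0.0]
wrist_force: [-4.6, -1.4, 2.9]
opening: 0.435
time_s: 4.5
position: [0.5144, 0.0739, 0.003]
eef_rot: [-0.002, -0.099, 0.995, -0.0]
wrist_force: [-6.4, -2.1, 5.9]
opening: 0.435
time_s: 4.7
position: [0.5145, 0.074, 0.0029]
eef_rot: [-0.002, -0.099, 0.995, -0.0]
wrist_force: [-9.3, -2.0, 8.0]
opening: 0.438
t 4.7 S mm [[-73.6602   2.1024   2.9326]] F_s [-9.5248 -0.1039  7.989 ] T [-0.3766  2.1479  0.0404] op 0.4376782353360756 tilt [ 0.0103 -0.2743 -0.0045]
```

```bash
python3 -m inch '[[[144,-0.0005,0,-0.001,0,0,0],[144,-0.001,0,-0.002,0,0,0]]]'; python3 -m inch '[[[144,-0.0005,0,-0.001,0,0,0],[144,-0.0005,0,-0.002,0,0,0]]]'; python3 -c "
from h import *
st()"
```

```text
time_s: 4.9
position: [0.5145, 0.0739, 0.0043]
eef_rot: [-0.003, -0.099, 0.995, -0.0]
wrist_force: [-9.8, -2.4, -0.5]
opening: 0.432
time_s: 5.1
position: [0.5146, 0.074, 0.0061]
eef_rot: [-0.004, -0.099, 0.995, -0.0]
wrist_force: [-9.9, -3.1, 0.0]
opening: 0.431
t 5.1 S mm [[-73.5263   2.0825   6.0677]] F_s [-10.3505  -1.0317   0.0418] T [-0.4858  2.2183  0.0382] op 0.431042123124981 tilt [ 0.0005 -0.4247  0.0066]
```

```bash
python3 -c "
from h import *
im=cams.grab_frame('side'); crop(im,185,145,275,205,8,'pics/s2.png'); st()"
```

```text
t 5.15 S mm [[-73.4996   2.049    6.1942]] F_s [-10.146   -0.4829  -0.1275] T [-0.5032  2.2515  0.1286] op 0.43374687998337874 tilt [ 0.0007 -0.4189  0.0006]
```

View pics/s2.png

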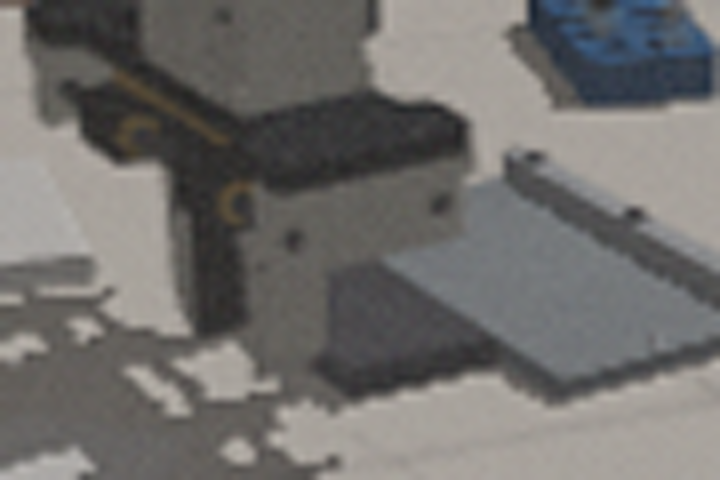

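```bash
python3 -m inch '[[[144,0,0,-0.002,0,0,0],[144,-0.0003,0,-0.004,0,0,0]]]'; python3 -m inch '[[[144,-0.0003,0,-0.002,0,0,0],[144,-0.0005,0,-0.004,0,0,0]]]'; python3 -c "
from h import *
im=cams.grab_frame('side'); crop(im,185,145,275,205,8,'pics/s3.png'); st()"
```

```text
time_s: 5.35
position: [0.5148, 0.074, 0.0101]
eef_rot: [-0.004, -0.099, 0.995, -0.0]
wrist_force: [-9.3, -2.7, 0.1]
opening: 0.433
time_s: 5.55
position: [0.5154, 0.0741, 0.0141]
eef_rot: [-0.004, -0.099, 0.995, -0.0]
wrist_force: [-9.9, -3.2, -0.4]
opening: 0.435
t 5.6 S mm [[-72.6902   2.0374  14.4015]] F_s [-10.9751   0.0689   0.8814] T [-0.5095  2.4742  0.071 ] op 0.4347450761609247 tilt [ 0.0031 -0.4181 -0.0041]
```

View pics/s3.png

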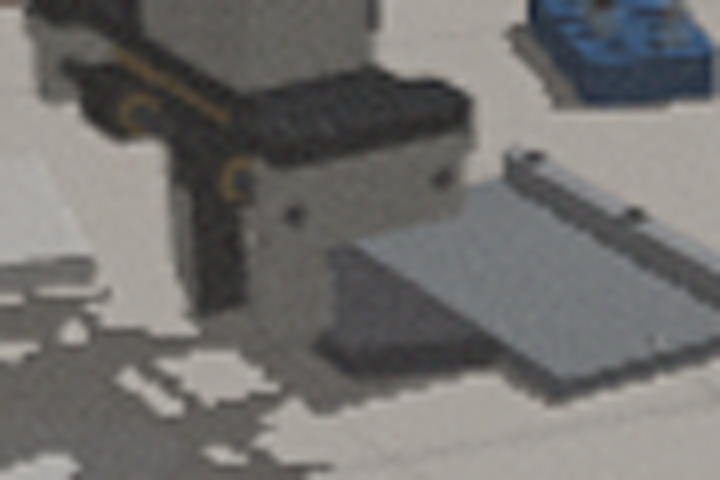

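The picture shows the near edge clearly raised: the shadow gap under the plate edge around (330,365), with the far edge still braced at the step.

```bash
python3 -m inch '[[[144,-0.0005,0,-0.002,0,0,0],[144,-0.001,0,-0.004,0,0,0],[144,-0.0018,0,-0.006,0,0,0],[144,-0.0027,0,-0.0085,0,0,0]]]'; python3 -m inch '[[[144,-0.001,0,-0.0025,0,0,0],[144,-0.0024,0,-0.005,0,0,0]]]'; python3 -c "
from h import *
st()"
```

```text
time_s: 6.0
position: [0.5172, 0.0744, 0.0225]
eef_rot: [-0.005, -0.099, 0.995, -0.0]
wrist_force: [-12.7, -2.8, 3.3]
opening: 0.438
time_s: 6.2
position: [0.5188, 0.0748, 0.0274]
eef_rot: [-0.005, -0.099, 0.995, -0.0]
wrist_force: [-15.7, -4.3, 3.7]
opening: 0.435
t 6.2 S mm [[-69.239    2.0756  27.3958]] F_s [-16.261   -1.1156   3.7222] T [-0.6649  3.5149  0.0349] op 0.4353800674569958 tilt [ 0.0079 -0.5959 -0.0019]
```

```bash
python3 -c "
from h import *
im=cams.grab_frame('side'); crop(im,185,145,275,205,8,'pics/s4.png'); st()"
```

```text
t 6.25 S mm [[-69.1041   2.0711  27.6814]] F_s [-15.4471  -0.1375   5.7119] T [-0.6953  3.5144  0.0257] op 0.4366857548499092 tilt [ 0.0091 -0.5926 -0.0006]
```

View pics/s4.png

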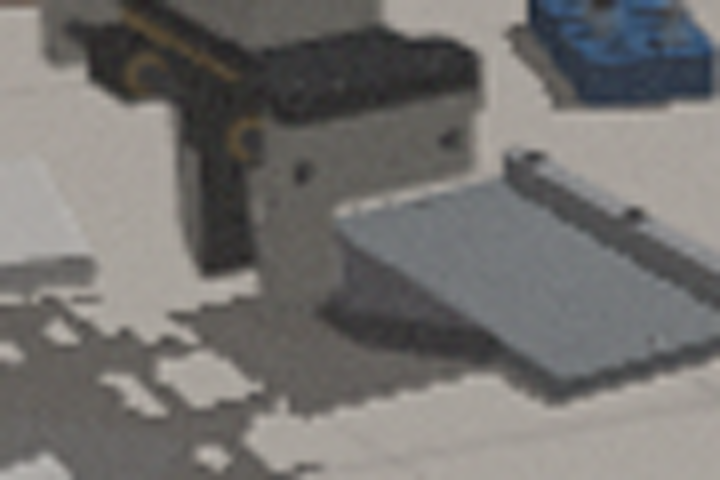

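```bash
python3 -m inch '[[[144,-0.000,0,-0.003,0,0,0],[144,-0.001,0,-0.006,0,0,0]]]'; python3 -m inch '[[[144,-0.001,0,-0.0025,0,0,0],[144,-0.003,0,-0.005,0,0,0]]]'; python3 -c "
from h import *
st()"
```

```text
time_s: 6.45
position: [0.5212, 0.0753, 0.0337]
eef_rot: [-0.004, -0.099, 0.995, -0.0]
wrist_force: [-10.9, -2.4, 4.1]
opening: 0.437
time_s: 6.65
position: [0.5239, 0.0759, 0.0389]
eef_rot: [-0.004, -0.099, 0.995, -0.0]
wrist_force: [-14.3, -3.4, 7.7]
opening: 0.434
t 6.65 S mm [[-63.9998   2.1159  38.8722]] F_s [-14.6817  -0.5511   7.7167] T [-0.6129  3.0962  0.0577] op 0.433570011618733 tilt [ 0.0113 -0.4623 -0.0027]
```

```bash
python3 -c "
from h import *
im=cams.grab_frame('side'); crop(im,185,145,275,205,8,'pics/s5.png'); st()"
```

```text
t 6.7 S mm [[-63.763    2.0889  39.2151]] F_s [-14.8167   1.3665   8.3058] T [-0.6766  3.1802  0.0081] op 0.4375574052386312 tilt [ 0.0133 -0.4558 -0.0039]
```

View pics/s5.png

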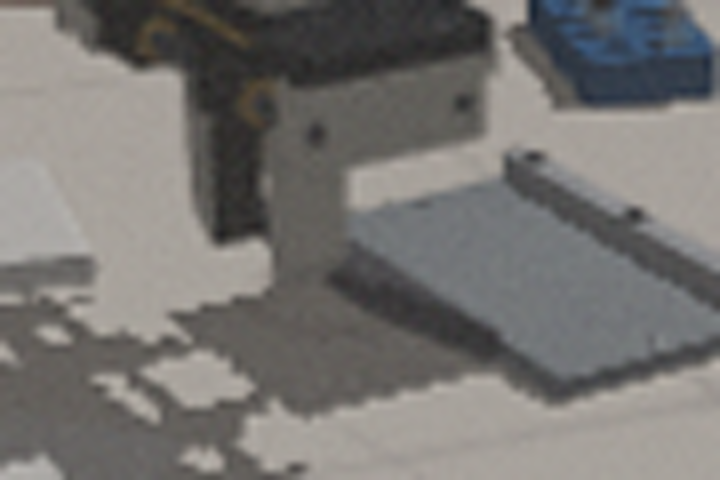

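```bash
python3 -m inch '[[[144,0,0,-0.002,0,0,0],[144,-0.001,0,-0.004,0,0,0]]]'; python3 -c "
from h import *
st()"
```

```text
time_s: 6.9
position: [0.5263, 0.0764, 0.0432]
eef_rot: [-0.003, -0.099, 0.995, -0.0]
wrist_force: [-9.5, -1.9, 4.0]
opening: 0.433
t 6.9 S mm [[-61.5863   2.1231  43.1775]] F_s [-9.7374  0.0037  3.956 ] T [-0.4368  2.0717  0.0357] op 0.43260896127700005 tilt [ 0.0083 -0.3086 -0.0009]
```

```bash
python3 -m inch '[[[144,-0.0015,0,-0.0015,0,0,0],[144,-0.003,0,-0.003,0,0,0]]]'; python3 -c "
from h import *
im=cams.grab_frame('side'); crop(im,185,145,275,205,8,'pics/s6.png'); st()"
```

```text
time_s: 7.1
position: [0.5287, 0.0768, 0.0462]
eef_rot: [-0.003, -0.099, 0.995, -0.0]
wrist_force: [-10.8, -3.2, 8.7]
opening: 0.432
t 7.15 S mm [[-58.9009   2.1398  46.4123]] F_s [-13.0043   0.5816   9.2736] T [-0.5221  2.7981 -0.0027] op 0.4308537149170573 tilt [ 0.0152 -0.3614 -0.0003]
```

View pics/s6.png

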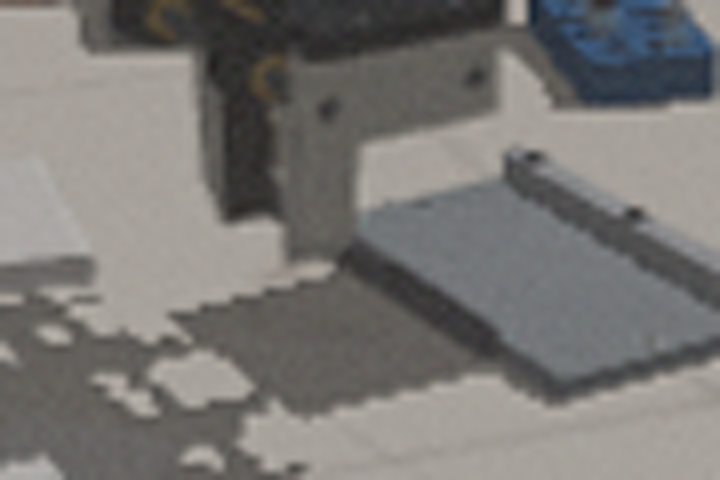

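```bash
python3 -m inch '[[[144,-0.0005,0,-0.002,0,0,0],[144,-0.0018,0,-0.0035,0,0,0]]]'; python3 -c "
from h import *
st()"
```

```text
time_s: 7.35
position: [0.5317, 0.0775, 0.05]
eef_rot: [-0.002, -0.099, 0.995, -0.0]
wrist_force: [-8.9, -1.8, 7.5]
opening: 0.433
t 7.35 S mm [[-56.1183   2.1456  49.9766]] F_s [-9.1257 -0.0128  7.479 ] T [-0.3983  2.0507  0.0393] op 0.43323563892431055 tilt [ 0.0111 -0.2399 -0.001 ]
```

```bash
python3 -m inch '[[[144,-0.001,0,-0.002,0,0,0],[144,-0.002,0,-0.004,0,0,0]]]'; python3 -c "
from h import *
im=cams.grab_frame('side'); crop(im,185,145,275,205,8,'pics/s7.png');st()"
```

```text
time_s: 7.55
position: [0.5352, 0.0782, 0.0543]
eef_rot: [-0.001, -0.099, 0.995, -0.0]
wrist_force: [-3.9, -0.5, 2.2]
opening: 0.431
t 7.6 S mm [[-51.3438   2.2047  54.7148]] F_s [-0.3857  0.3191  0.2597] T [ 0.0848 -0.0327 -0.0347] op 0.43344017337705587 tilt [0.0069 0.0491 0.0017]
```

View pics/s7.png

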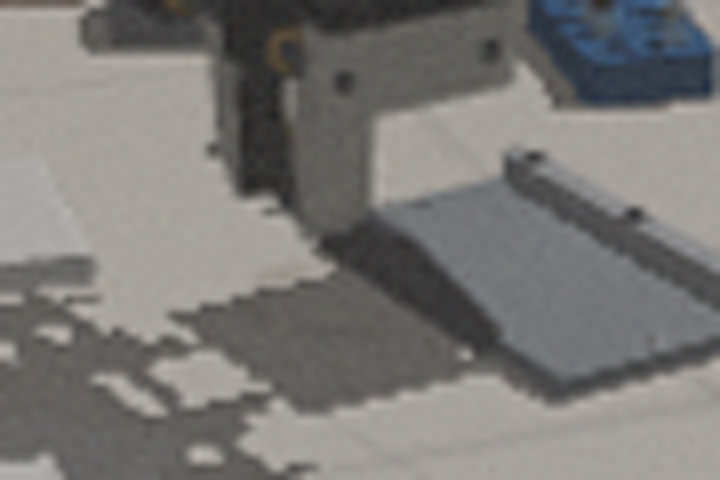

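```bash
python3 -c "
from h import *
im=cams.grab_frame('side'); crop(im,185,145,275,205,8,'pics/s8.png');st()"
```

```text
t 7.65 S mm [[-50.7563   2.2023  54.6643]] F_s [0.1079 0.2783 0.2263] T [0.0495 0.0332 0.0006] op 0.4356288077974998 tilt [0.0036 0.1158 0.0045]
```

View pics/s8.png

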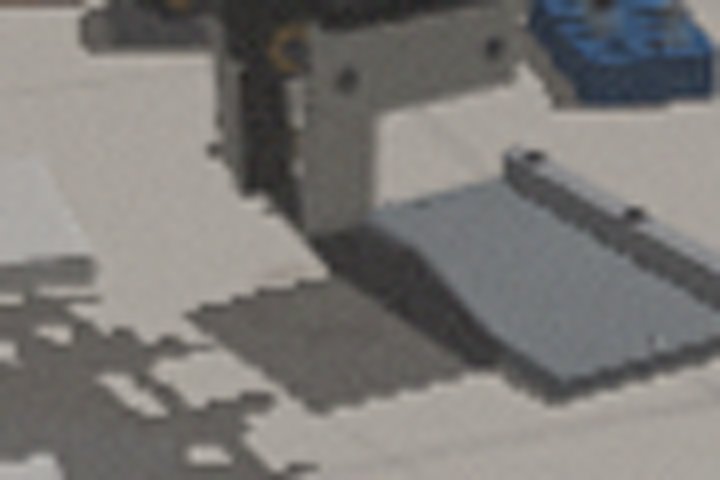

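At this moment the tip slipped over the edge (wrist force ~0) and the carrier dropped back. It's still in front of the step. I'll retract, look, and retry with the tip starting lower on the edge.

```bash
python3 -m inch '[[[144,0.01,0,-0.01,0,0,0],[144,0.03,0,-0.01,0,0,0],[144,0.045,0,-0.01,0,0,0],[144,0.045,0,-0.01,0,0,0]]]'; python3 -c "
from h import *
im=cams.grab_frame('side'); crop(im,185,145,275,205,8,'pics/s9.png');st(); im=cams.grab_frame('top'); crop(im,150,140,270,240,6,'pics/t9.png')"
```

```text
time_s: 8.05
position: [0.4897, 0.069, 0.0647]
eef_rot: [-0.0, -0.099, 0.995, 0.0]
wrist_force: [-0.0, -0.3, -0.8]
opening: 0.434
t 8.1 S mm [[-97.2117   2.1974  64.8951]] F_s [ 0.8517 -0.1305  0.9184] T [ 0.0512 -0.0279 -0.0079] op 0.43388221267986876 tilt [0.0116 0.043  0.0058]
```

View pics/s9.png

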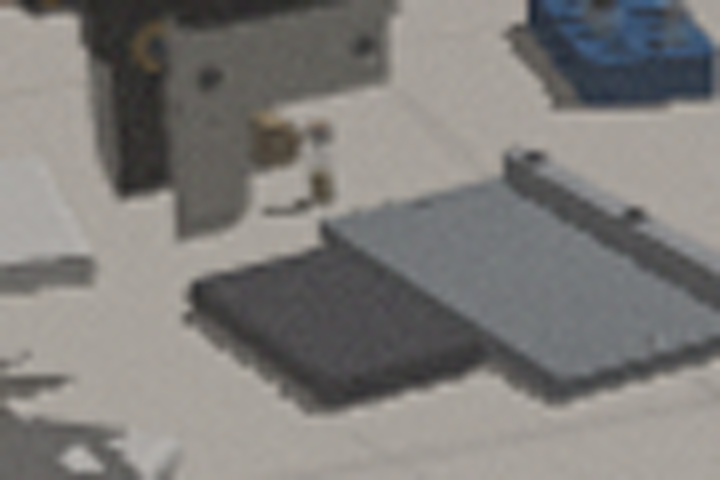

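View pics/t9.png

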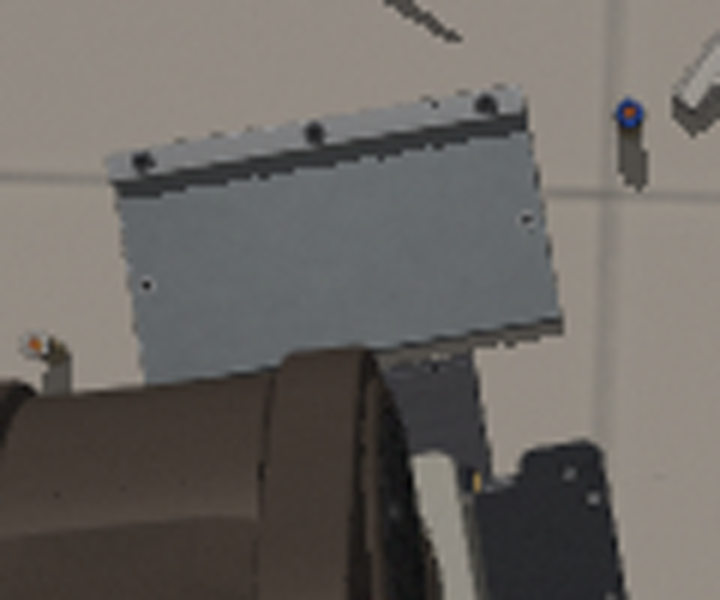

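Carrier lies flat, plain side up, a few mm from the step and still nearly square and centred, with its near edge around (250,340) in the side crop. Retrying with the tip nearly at the table.

```bash
python3 -m inch '[[[144,0,0,0.02,0,0,0],[144,0,0,0.04,0,0,0],[144,0,0,0.055,0,0,0],[144,0,0,0.061,0,0,0],[144,0,0,0.0635,0,0,0],[144,0,0,0.0638,0,0,0],[144,0,0,0.0638,0,0,0]]]'; python3 -c "
from h import *
st()"
```

```text
time_s: 8.85
position: [0.4925, 0.0696, 0.001]
eef_rot: [0.001, -0.099, 0.995, 0.0]
wrist_force: [0.3, -0.3, 0.4]
opening: 0.436
t 8.85 S mm [[-96.1084   2.154    0.9905]] F_s [ 0.2234 -0.3116  0.4415] T [0.0141 0.0332 0.0146] op 0.43575752227190634 tilt [0.0028 0.0657 0.0022]
```

```bash
python3 -m inch '[[[144,-0.004,0,0,0,0,0],[144,-0.008,0,0,0,0,0],[144,-0.012,0,0,0,0,0],[144,-0.015,0,0,0,0,0],[144,-0.018,0,0,0,0,0],[144,-0.020,0,0,0,0,0],[144,-0.0215,0,0,0,0,0],[144,-0.0225,0,0,0,0,0],[144,-0.0235,0,0,0,0,0]]]'; python3 -c "
from h import *
st()"
```

```text
time_s: 9.75
position: [0.5104, 0.0732, 0.0002]
eef_rot: [-0.004, -0.099, 0.995, -0.0]
wrist_force: [-16.4, -3.1, 22.1]
opening: 0.438
t 9.75 S mm [[-77.8442   2.1899   0.2191]] F_s [-16.7358   0.1925  22.1276] T [-0.606   3.6661  0.0363] op 0.4377379844108439 tilt [ 0.0276 -0.4753 -0.0035]
```

```bash
python3 -m inch '[[[144,0.002,0,-0.001,0,0,0],[144,0.002,0,-0.001,0,0,0]]]'; python3 -c "
from h import *
st()
im=cams.grab_frame('side'); crop(im,185,145,275,205,8,'pics/s10.png')"
```

```text
time_s: 9.95
position: [0.5128, 0.0737, 0.0015]
eef_rot: [0.0, -0.099, 0.995, 0.0]
wrist_force: [-0.6, -0.0, 0.5]
opening: 0.437
t 9.95 S mm [[-75.3733   2.1742   1.4544]] F_s [-0.608   0.0719  0.4719] T [ 0.0235  0.0921 -0.0273] op 0.4369351571174546 tilt [0.0008 0.002  0.0065]
```

View pics/s10.png

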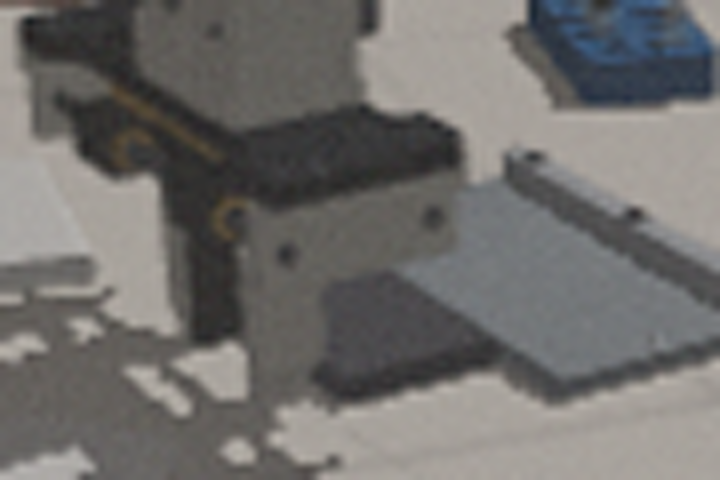

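```bash
python3 -m inch '[[[144,-0.001,0,-0.0000,0,0,0],[144,-0.002,0,-0.000,0,0,0],[144,-0.003,0,-0.0002,0,0,0],[144,-0.004,0,-0.0004,0,0,0]]]'; python3 -c "
from h import *
st()"; python3 -m inch '[[[144,-0.0005,0,-0.0002,0,0,0],[144,-0.001,0,-0.0005,0,0,0]]]'; python3 -c "
from h import *
st()"
```

```text
time_s: 10.4
position: [0.5144, 0.074, 0.0013]
eef_rot: [-0.002, -0.099, 0.995, -0.0]
wrist_force: [-9.7, -1.0, 5.7]
opening: 0.433
t 10.4 S mm [[-73.7138   2.1425   1.2976]] F_s [-9.7362  0.9012  5.715 ] T [-0.3461  2.0828  0.0627] op 0.4330639823316235 tilt [ 0.0047 -0.274   0.0089]
time_s: 10.6
position: [0.5145, 0.0739, 0.0015]
eef_rot: [-0.003, -0.099, 0.995, -0.0]
wrist_force: [-9.4, -2.2, 0.7]
opening: 0.434
t 10.6 S mm [[-73.6726   2.0462   1.455 ]] F_s [-9.6391 -0.2826  0.6723] T [-0.4829  2.1518  0.0255] op 0.4342210849750718 tilt [ 0.0009 -0.3676  0.0039]
```

```bash
python3 -m inch '[[[144,-0.0003,0,-0.002,0,0,0],[144,-0.0006,0,-0.004,0,0,0],[144,-0.0010,0,-0.006,0,0,0],[144,-0.0015,0,-0.0085,0,0,0],[144,-0.002,0,-0.0115,0,0,0]]]'; python3 -c "
from h import *
st()"
```

```text
time_s: 11.1
position: [0.5153, 0.074, 0.0125]
eef_rot: [-0.004, -0.099, 0.995, -0.0]
wrist_force: [-10.7, -2.3, 1.6]
opening: 0.435
t 11.1 S mm [[-72.8414   2.0335  12.4671]] F_s [-11.0006  -0.177    1.5512] T [-0.4976  2.4524  0.0915] op 0.4354033818121076 tilt [-0.0026 -0.499   0.0059]
```

```bash
python3 -m inch '[[[144,-0.0005,0,-0.0027,0,0,0],[144,-0.0011,0,-0.0055,0,0,0],[144,-0.0018,0,-0.008,0,0,0],[144,-0.0027,0,-0.011,0,0,0],[144,-0.0038,0,-0.0137,0,0,0],[144,-0.005,0,-0.0164,0,0,0]]]'; python3 -c "
from h import *
st()"
```

```text
time_s: 11.7
position: [0.5197, 0.0749, 0.0289]
eef_rot: [-0.005, -0.099, 0.995, -0.0]
wrist_force: [-13.0, -3.0, 3.8]
opening: 0.432
t 11.7 S mm [[-68.3871   2.0541  28.9282]] F_s [-13.2987  -0.3405   3.8438] T [-0.6296  3.0316  0.0729] op 0.43161454336248817 tilt [ 0.0031 -0.5569  0.0024]
```

```bash
python3 -m inch '[[[144,-0.001,0,-0.0025,0,0,0],[144,-0.0023,0,-0.005,0,0,0],[144,-0.0038,0,-0.0075,0,0,0],[144,-0.0054,0,-0.0099,0,0,0]]]'; python3 -c "
from h import *
st()"
```

```text
time_s: 12.1
position: [0.5245, 0.076, 0.0389]
eef_rot: [-0.005, -0.099, 0.995, -0.0]
wrist_force: [-15.2, -3.3, 8.7]
opening: 0.436
t 12.1 S mm [[-63.3865   2.0726  38.9079]] F_s [-15.5024  -0.2236   8.7395] T [-0.5915  3.4981  0.0727] op 0.43630504834149475 tilt [ 0.0099 -0.5999 -0.002 ]
```

```bash
python3 -m inch '[[[144,0.0015,0,-0.0005,0,0,0],[144,0.003,0,-0.001,0,0,0]]]'; python3 -c "
from h import *
im=cams.grab_frame('side'); crop(im,205,155,265,200,12,'pics/s11.png');st(); im=cams.grab_frame('top'); crop(im,150,140,270,240,6,'pics/t11.png')"
```

```text
time_s: 12.3
position: [0.525, 0.0761, 0.0406]
eef_rot: [-0.002, -0.099, 0.995, -0.0]
wrist_force: [-0.5, 0.2, 0.3]
opening: 0.437
t 12.35 S mm [[-61.7951   2.1338  40.9018]] F_s [ 0.0431 -0.084  -0.1877] T [0.0563 0.0067 0.052 ] op 0.43506879305300933 tilt [ 0.0006 -0.0811  0.0022]
```

View pics/s11.png

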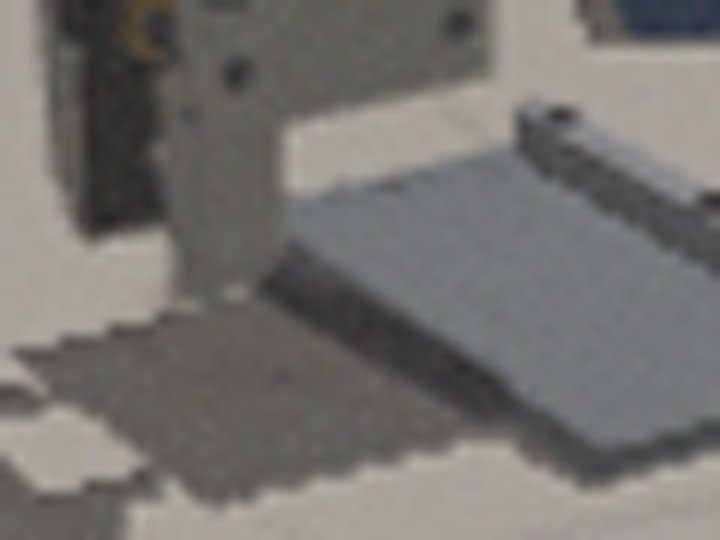

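View pics/t11.png

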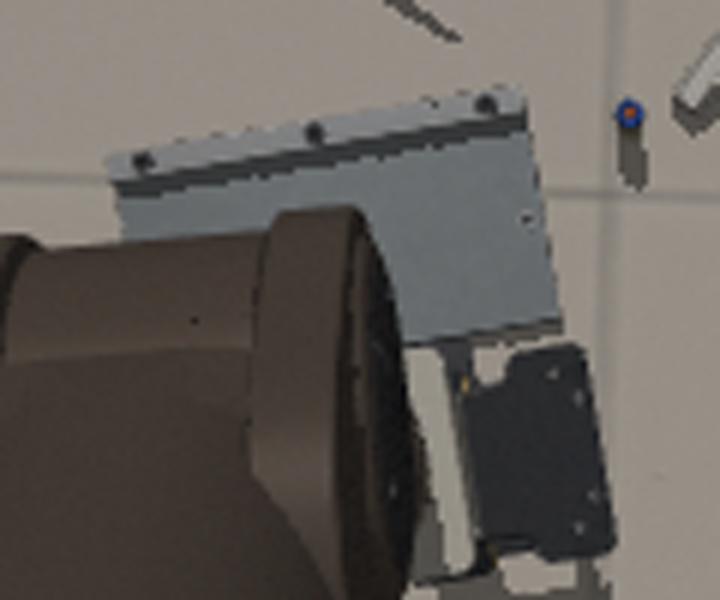

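The force is zero again because I relieved too much; the carrier is dropping back. Retract and retry, keeping the push force on throughout.

```bash
python3 -m inch '[[[144,0.005,0,-0.01,0,0,0],[144,0.025,0,-0.01,0,0,0],[144,0.035,0,-0.01,0,0,0],[144,0.035,0,0.01,0,0,0],[144,0.035,0,0.03,0,0,0],[144,0.035,0,0.036,0,0,0],[144,0.035,0,0.036,0,0,0]]]'; python3 -c "
from h import *
st()
im=cams.grab_frame('side'); crop(im,185,145,275,205,8,'pics/s12.png')"
```

```text
time_s: 13.1
position: [0.4924, 0.0695, 0.0048]
eef_rot: [-0.001, -0.099, 0.995, -0.0]
wrist_force: [-0.2, -0.8, -0.3]
opening: 0.43
t 13.1 S mm [[-96.1986   2.1438   4.7806]] F_s [-0.3497 -0.7924 -0.324 ] T [ 0.0876 -0.0183 -0.0186] op 0.43032349824794064 tilt [-0.0044 -0.069   0.0062]
```

View pics/s12.png

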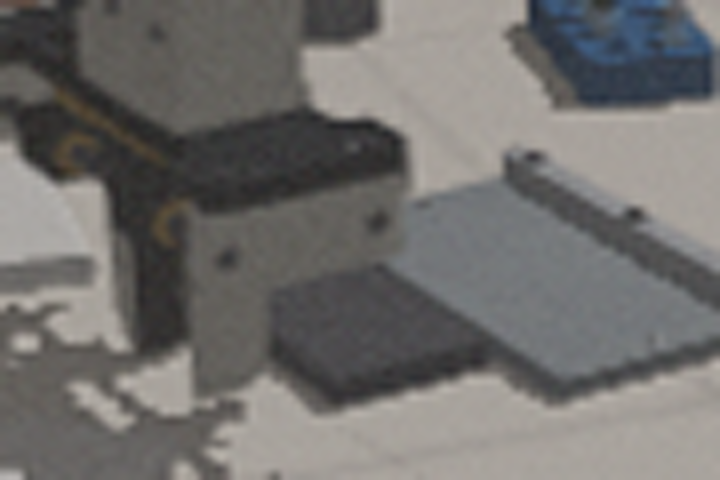

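```bash
python3 -m inch '[[[144,-0.005,0,0.001,0,0,0],[144,-0.010,0,0.002,0,0,0],[144,-0.014,0,0.003,0,0,0],[144,-0.017,0,0.0034,0,0,0],[144,-0.019,0,0.0035,0,0,0],[144,-0.0205,0,0.0035,0,0,0],[144,-0.0205,0,0.0035,0,0,0]]]'; python3 -c "
from h import *
st()"
```

```text
time_s: 13.85
position: [0.5128, 0.0737, 0.0016]
eef_rot: [-0.0, -0.099, 0.995, -0.0]
wrist_force: [-0.9, -0.4, -0.2]
opening: 0.434
t 13.85 S mm [[-75.3916   2.1795   1.566 ]] F_s [-0.9688 -0.2468 -0.1596] T [ 0.0135  0.2043 -0.0076] op 0.4340306366058767 tilt [ 0.0014 -0.0149  0.0079]
```

```bash
python3 -m inch '[[[144,-0.001,0,0.0004,0,0,0],[144,-0.002,0,0.0004,0,0,0],[144,-0.003,0,0.0001,0,0,0],[144,-0.004,0,-0.0002,0,0,0],[144,-0.005,0,-0.0005,0,0,0]]]'; python3 -c "
from h import *
st()"
```

```text
time_s: 14.35
position: [0.5144, 0.0739, 0.0013]
eef_rot: [-0.003, -0.099, 0.995, -0.0]
wrist_force: [-10.0, -2.5, -0.0]
opening: 0.434
t 14.35 S mm [[-73.7212   2.0373   1.2509]] F_s [-10.3383  -0.4799  -0.0222] T [-0.4274  2.1742  0.0976] op 0.4342501160775264 tilt [-0.0017 -0.3564  0.0083]
```

```bash
python3 -m inch '[[[144,-0.0003,0,-0.002,0,0,0],[144,-0.0006,0,-0.004,0,0,0],[144,-0.0010,0,-0.006,0,0,0],[144,-0.0015,0,-0.0085,0,0,0],[144,-0.002,0,-0.0115,0,0,0]]]';python3 -m inch '[[[144,-0.0005,0,-0.0027,0,0,0],[144,-0.0011,0,-0.0055,0,0,0],[144,-0.0018,0,-0.008,0,0,0],[144,-0.0027,0,-0.011,0,0,0],[144,-0.0035,0,-0.0137,0,0,0]]]'; python3 -c "
from h import *
st()"
```

```text
time_s: 14.85
position: [0.5153, 0.0741, 0.0124]
eef_rot: [-0.004, -0.099, 0.995, -0.0]
wrist_force: [-9.7, -2.7, 0.4]
opening: 0.436
time_s: 15.35
position: [0.5186, 0.0747, 0.0262]
eef_rot: [-0.004, -0.099, 0.995, -0.0]
wrist_force: [-10.5, -3.4, 3.2]
opening: 0.435
t 15.35 S mm [[-69.4288   2.027   26.2435]] F_s [-10.9156  -1.2357   3.2089] T [-0.49    2.5251  0.0784] op 0.4347911709304538 tilt [ 0.0016 -0.4822  0.    ]
```

```bash
python3 -m inch '[[[144,-0.0010,0,-0.002,0,-2.5,0],[144,-0.0022,0,-0.004,0,-5,0],[144,-0.0036,0,-0.006,0,-7.5,0],[144,-0.005,0,-0.008,0,-10,0]]]'; python3 -c "
from h import *
st()"
```

```text
time_s: 15.75
position: [0.5234, 0.0757, 0.034]
eef_rot: [0.083, -0.099, 0.992, 0.008]
wrist_force: [-12.1, -2.1, 5.4]
opening: 0.436
t 15.75 S mm [[-64.5907   2.0651  33.9724]] F_s [-12.2722   0.3305   5.3954] T [-0.4378  2.7213  0.0474] op 0.43567240648627337 tilt [0.0062 9.6178 0.0038]
```

```bash
cat >> h.py <<'E'
def cv_(*ds):
    o,R=tool()
    for dx,dz in ds: print((dx,dz),"->",R.inv().apply(XS*dx+np.array([0,0,dz])))
E
python3 -c "
from h import *
cv_((4,5),(1,0),(0,1))"
```

```text
(4, 5) -> [-4.7792  0.0002 -4.2614]
(1, 0) -> [-0.9859 -0.0001  0.1671]
(0, 1) -> [-0.1671  0.0001 -0.9859]
```

```bash
python3 -m inch '[[[144,-0.0015,0,-0.0014,0,-2,0],[144,-0.0032,0,-0.0028,0,-4,0],[144,-0.0048,0,-0.0042,0,-6,0]]]'; python3 -c "
from h import *
im=cams.grab_frame('side'); crop(im,205,155,265,200,12,'pics/s13.png');st(); cv_((1,0),(0,1))"
```

```text
time_s: 16.05
position: [0.5274, 0.0765, 0.0389]
eef_rot: [0.135, -0.098, 0.986, 0.014]
wrist_force: [-13.2, -2.7, 8.1]
opening: 0.435
t 16.1 S mm [[-60.5616   2.0436  39.0088]] F_s [-11.3996   0.5217   4.3468] T [-0.3393  2.1134  0.0537] op 0.43496001935125933 tilt [ 0.0085 15.7606 -0.0035]
(1, 0) -> [-0.9624  0.      0.2716]
(0, 1) -> [-0.2716  0.0002 -0.9624]
```

View pics/s13.png

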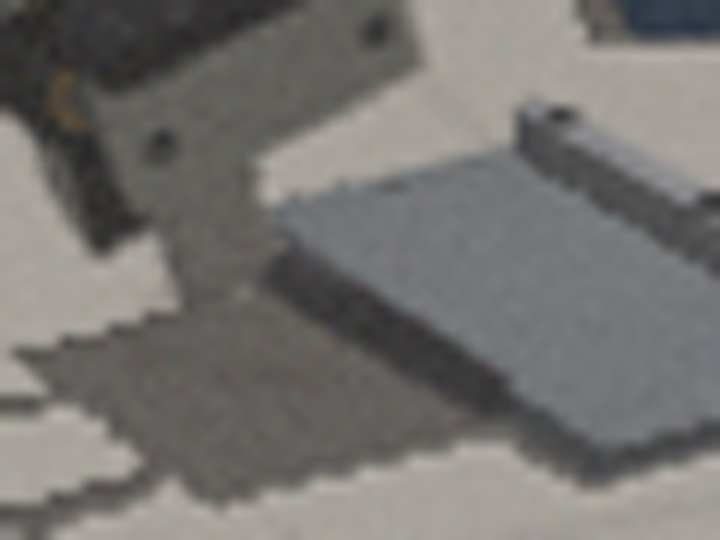

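```bash
python3 -m inch '[[[144,-0.0015,0,-0.001,0,0,0],[144,-0.003,0,-0.002,0,0,0],[144,-0.0045,0,-0.003,0,0,0]]]'; python3 -c "
from h import *
st()"
```

```text
time_s: 16.4
position: [0.5314, 0.0773, 0.0432]
eef_rot: [0.135, -0.098, 0.986, 0.014]
wrist_force: [-1.9, -0.6, -0.5]
opening: 0.437
t 16.4 S mm [[-56.4371   2.088   43.1715]] F_s [-1.9673 -0.2604 -0.4529] T [-0.0779  0.4301  0.0029] op 0.43740514385663143 tilt [ 0.013  15.6068 -0.0011]
```

```bash
python3 -c "
from h import *
cams.grab_frame('side');im=cams.grab_frame('side'); crop(im,205,155,265,200,12,'pics/s14.png');st()"
```

```text
t 16.5 S mm [[-52.325    2.164   44.6285]] F_s [ 0.7443 -0.0527  0.4637] T [-0.0486  0.4442  0.0145] op 0.4362629925591353 tilt [ 0.0047 16.0226 -0.0009]
```

View pics/s14.png

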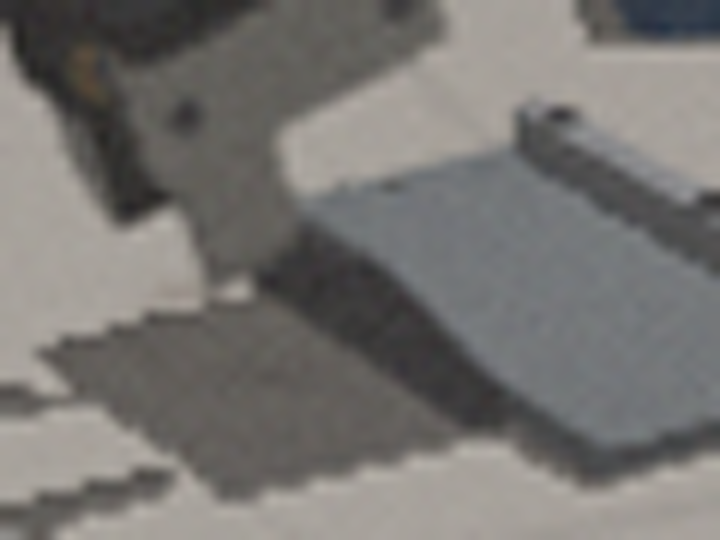

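```bash
python3 -c "
from h import *
im=cams.grab_frame('side'); crop(im,205,155,265,200,12,'pics/s15.png');st()"
```

```text
t 16.55 S mm [[-51.7524   2.1772  44.7503]] F_s [-0.547  -0.0757  0.0124] T [-0.0617  0.4533  0.0187] op 0.4339884738547397 tilt [ 0.0019 16.074   0.004 ]
```

View pics/s15.png

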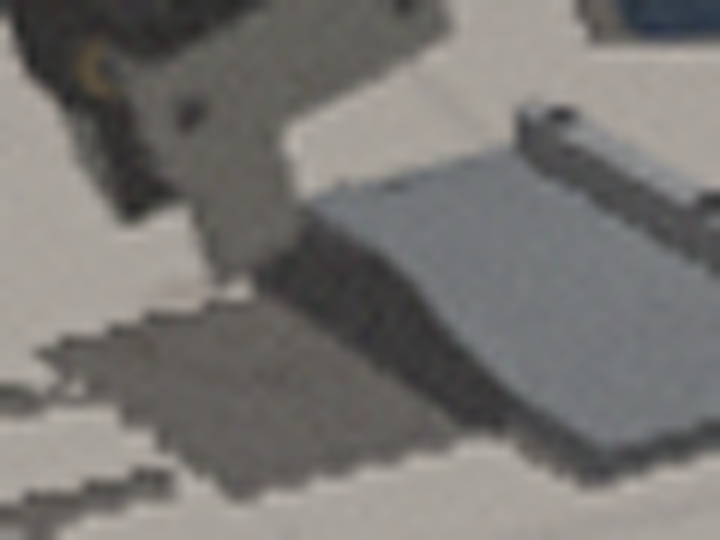

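The carrier isn't flat. The table in front is bare (only shadow), so the plate is still standing, leaning lightly (~0.5 N) on the tip at about (265,265) in the crop, with the tip under its edge. Now I push it over.

```bash
python3 -m inch '[[[144,-0.002,0,0.000,0,0,0],[144,-0.004,0,0.0003,0,0,0],[144,-0.006,0,0.0005,0,0,0],[144,-0.008,0,0.0006,0,0,0],[144,-0.010,0,0.0008,0,0,0]]]'; python3 -c "
from h import *
st()
im=cams.grab_frame('side'); crop(im,205,155,265,200,12,'pics/s16.png')"
```

```text
time_s: 17.05
position: [0.5453, 0.0803, 0.0465]
eef_rot: [0.139, -0.098, 0.985, 0.014]
wrist_force: [-0.8, 0.0, -0.1]
opening: 0.436
t 17.05 S mm [[-42.1755   2.189   46.467 ]] F_s [-0.7642  0.2001 -0.0644] T [-0.0421  0.4508  0.0164] op 0.43564306158160576 tilt [ 0.0025 16.0137  0.0038]
```

View pics/s16.png

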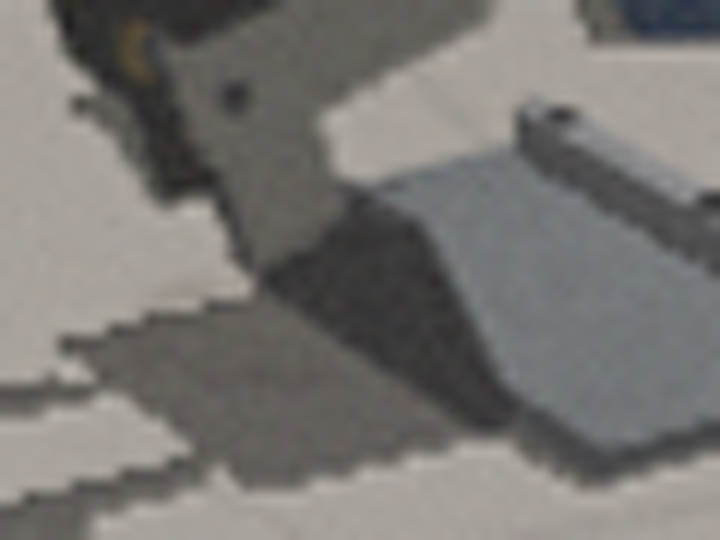

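```bash
python3 -m inch '[[[144,-0.003,0,0.0008,0,0,0],[144,-0.006,0,0.0017,0,0,0],[144,-0.009,0,0.0025,0,0,0],[144,-0.012,0,0.0033,0,0,0],[144,-0.014,0,0.004,0,0,0],[144,-0.016,0,0.0045,0,0,0],[144,-0.018,0,0.005,0,0,0]]]'; python3 -c "
from h import *
st()
im=cams.grab_frame('side'); crop(im,205,155,265,200,12,'pics/s17.png')"
```

```text
time_s: 17.8
position: [0.5635, 0.0839, 0.0466]
eef_rot: [0.139, -0.098, 0.985, 0.014]
wrist_force: [0.8, -0.3, -0.6]
opening: 0.437
t 17.8 S mm [[-23.6577   2.1681  46.5634]] F_s [ 0.6804 -0.4387 -0.5915] T [-0.038   0.4148  0.0158] op 0.43723819543881043 tilt [ 0.0022 16.0029  0.0049]
```

View pics/s17.png

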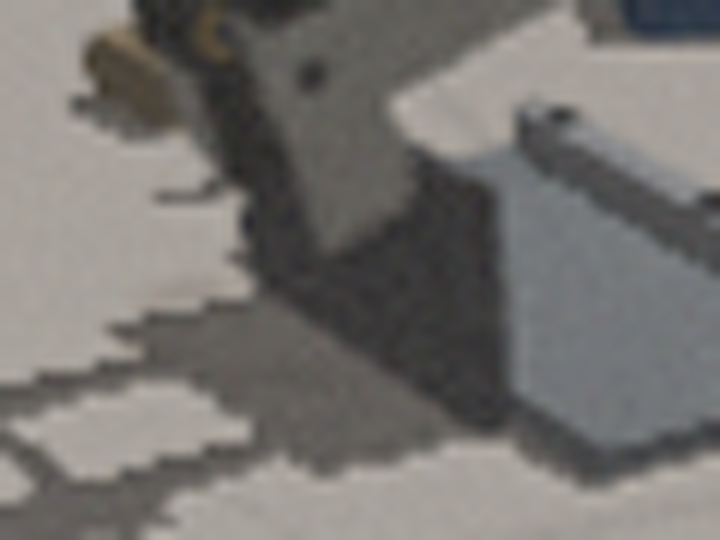

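The plate stands nearly vertical with its pocketed face towards the robot. A little more push.

```bash
python3 -m inch '[[[144,-0.002,0,0.0006,0,0,0],[144,-0.004,0,0.0011,0,0,0],[144,-0.006,0,0.0017,0,0,0],[144,-0.008,0,0.0023,0,0,0],[144,-0.010,0,0.0028,0,0,0],[144,-0.010,0,0.0028,0,0,0]]]'; python3 -c "
from h import *
st()
im=cams.grab_frame('side'); crop(im,195,145,285,205,8,'pics/s18.png')"
```

```text
time_s: 18.45
position: [0.5739, 0.086, 0.0467]
eef_rot: [0.139, -0.098, 0.985, 0.014]
wrist_force: [0.1, 0.3, -0.6]
opening: 0.436
t 18.45 S mm [[-13.0695   2.1734  46.6789]] F_s [ 0.174   0.3132 -0.5528] T [-0.0019  0.3511 -0.0129] op 0.4361058857569455 tilt [ 0.0017 16.0187  0.0059]
```

View pics/s18.png

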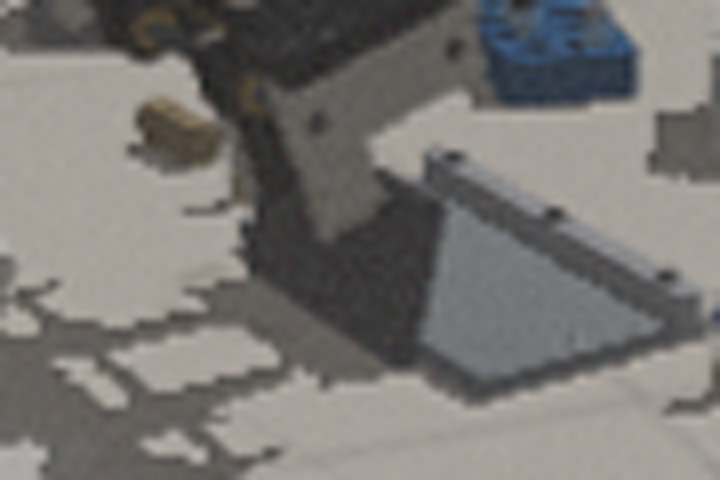

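```bash
python3 -m inch '[[[144,-0.003,0,0.0008,0,0,0],[144,-0.006,0,0.0017,0,0,0],[144,-0.009,0,0.0025,0,0,0],[144,-0.011,0,0.0031,0,0,0],[144,-0.011,0,0.0031,0,0,0],[144,-0.011,0,0.0031,0,0,0]]]'; python3 -c "
from h import *
st()
im=cams.grab_frame('side'); crop(im,195,145,285,205,8,'pics/s19.png')"
```

```text
time_s: 19.1
position: [0.5846, 0.0882, 0.0466]
eef_rot: [0.138, -0.098, 0.985, 0.014]
wrist_force: [-1.1, -0.7, 0.3]
opening: 0.435
t 19.1 S mm [[-2.0704  2.1799 46.6296]] F_s [-1.1646 -0.462   0.2871] T [-0.0817  0.2963 -0.0437] op 0.434916183365398 tilt [ 0.002  15.993   0.0055]
```

View pics/s19.png

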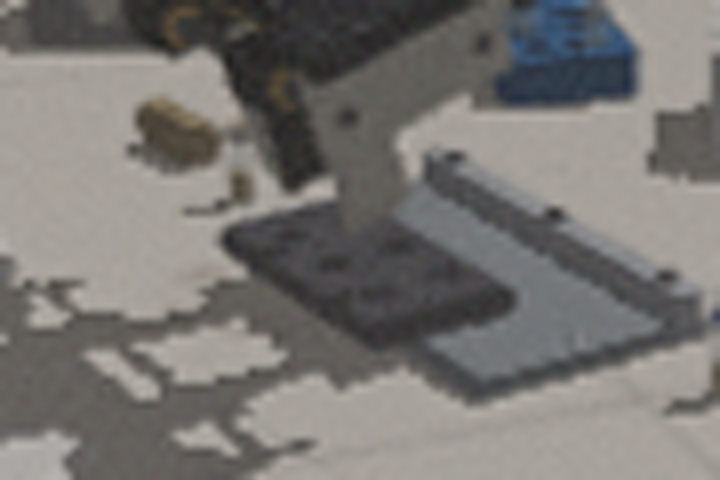

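The carrier has turned over onto the deck, pockets up, overhanging the step a little. Next I back off, bring the tool upright and go behind it.

```bash
python3 -c "
from h import *
cv_((0,15),(-58,15))"
```

```text
(0, 15) -> [ -4.1306   0.0005 -14.4201]
(-58, 15) -> [ 51.6269   0.0053 -30.3918]
```

```bash
python3 -m inch '[[[144,-0.004,0,-0.0145,0,0,0],[144,0.012,0,-0.019,0,4,0],[144,0.032,0,-0.025,0,8,0],[144,0.052,0,-0.030,0,12,0],[144,0.052,0,-0.030,0,16,0],[144,0.052,0,-0.030,0,16,0]]]'; python3 -c "
from h import *
st()
im=cams.grab_frame('side'); crop(im,185,135,285,205,8,'pics/s20.png')
im=cams.grab_frame('top'); crop(im,150,140,270,240,6,'pics/t20.png')"
```

```text
time_s: 19.75
position: [0.5291, 0.0772, 0.0614]
eef_rot: [0.0, -0.1, 0.995, 0.0]
wrist_force: [0.9, 0.4, 0.3]
opening: 0.432
t 19.75 S mm [[-58.6971   2.3526  61.4023]] F_s [0.9643 0.226  0.2796] T [ 0.0834 -0.0328  0.0113] op 0.43246468480793937 tilt [-0.0027  0.0427  0.028 ]
```

View pics/s20.png

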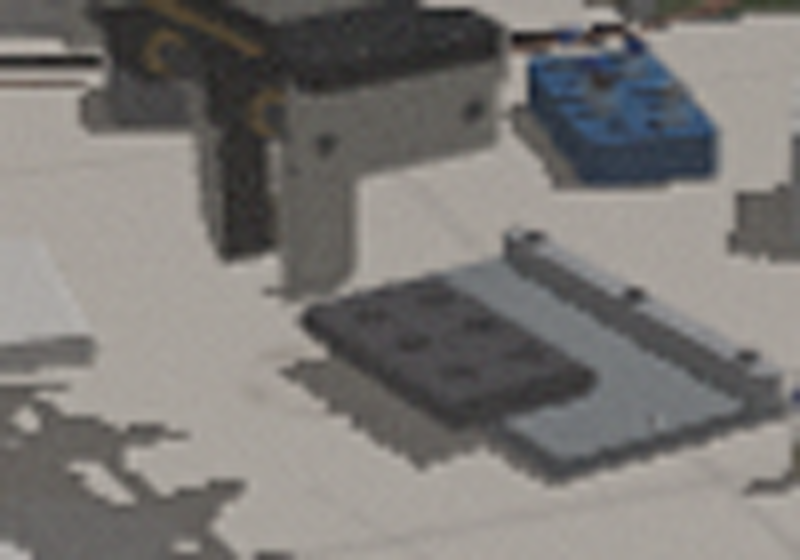

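View pics/t20.png

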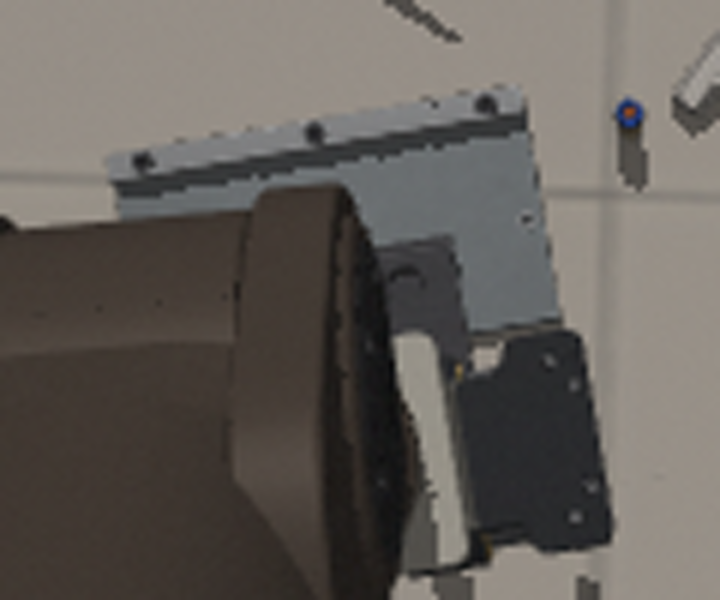

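```bash
python3 -c "
from h import *
f=lambda a,b,z:S(ray('side',(185+a/8,135+b/8),z))*1000
print(f(455,415,.018),f(305,318,.018),f(595,375,.018),'stand front right',f(505,420,.01), 'rail front-bot right',f(745,405,.01))"
```

```text
[[-18.631 -48.144  18.   ]] [[-19.8741  56.0691  18.    ]] [[ 40.6441 -46.9269  18.    ]] stand front right [[  2.7454 -46.6377  10.    ]] rail front-bot right [[ 80.3013 -83.2833  10.    ]]
```

```bash
python3 -m inch '[[[144,0,0,0.02,0,0,0],[144,0,0,0.035,0,0,0],[144,0,0,0.045,0,0,0],[144,0,0,0.0475,0,0,0],[144,0,0,0.0475,0,0,0]]]'; python3 -m inch '[[[144,-0.006,0,0,0,0,0],[144,-0.013,0,0,0,0,0],[144,-0.020,0,0,0,0,0],[144,-0.026,0,0,0,0,0],[144,-0.031,0,0,0,0,0],[144,-0.036,0,0,0,0,0]]]'; python3 -c "
from h import *
st()
im=cams.grab_frame('side'); crop(im,185,135,285,205,8,'pics/s21.png')"
```

```text
time_s: 20.35
position: [0.5273, 0.0765, 0.0135]
eef_rot: [-0.0, -0.099, 0.995, -0.0]
wrist_force: [0.8, 0.0, -0.2]
opening: 0.434
time_s: 20.95
position: [0.5629, 0.0838, 0.0136]
eef_rot: [-0.0, -0.099, 0.995, -0.0]
wrist_force: [-0.6, 0.5, -0.6]
opening: 0.438
t 20.95 S mm [[-24.2591   2.1967  13.6075]] F_s [-0.4681  0.5747 -0.6258] T [0.0261 0.0537 0.0117] op 0.43808471825599726 tilt [ 0.001  -0.0462  0.0124]
```

View pics/s21.png

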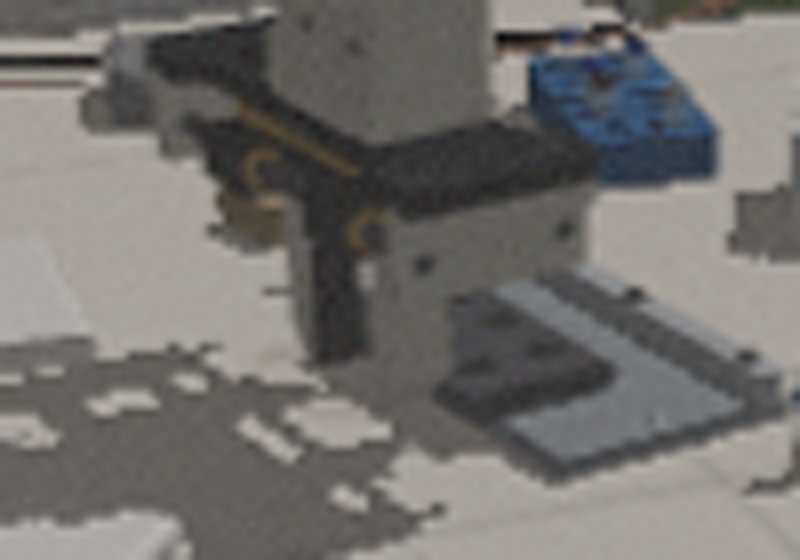

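```bash
python3 -m inch '[[[144,-0.004,0,0,0,0,0],[144,-0.008,0,0,0,0,0],[144,-0.012,0,0,0,0,0],[144,-0.016,0,0,0,0,0],[144,-0.020,0,0,0,0,0],[144,-0.023,0,0,0,0,0],[144,-0.026,0,0,0,0,0],[144,-0.028,0,0,0,0,0],[144,-0.030,0,0,0,0,0]]]'; python3 -m inch '[[[144,-0.0015,0,0,0,0,0],[144,-0.003,0,0,0,0,0],[144,-0.003,0,0,0,0,0]]]'; python3 -c "
from h import *
st()"
```

```text
time_s: 21.9
position: [0.5923, 0.0897, 0.0137]
eef_rot: [-0.0, -0.099, 0.995, 0.0]
wrist_force: [-1.1, -0.3, -1.2]
opening: 0.439
time_s: 22.2
position: [0.5955, 0.0904, 0.0137]
eef_rot: [0.0, -0.099, 0.995, 0.0]
wrist_force: [0.3, 0.3, -0.5]
opening: 0.435
t 22.2 S mm [[ 9.0147  2.2278 13.7196]] F_s [ 0.2989  0.205  -0.4675] T [0.0481 0.0835 0.0014] op 0.43502846470723133 tilt [0.0015 0.0207 0.01  ]
```

```bash
python3 -m inch '[[[144,-0.001,0,0,0,0,0],[144,-0.002,0,0,0,0,0],[144,-0.002,0,0,0,0,0]]]'; python3 -m inch '[[[144,-0.001,0,0,0,0,0],[144,-0.002,0,0,0,0,0],[144,-0.002,0,0,0,0,0]]]'; python3 -c "
from h import *
st()"
```

```text
time_s: 22.5
position: [0.5966, 0.0905, 0.0136]
eef_rot: [-0.001, -0.099, 0.995, -0.0]
wrist_force: [-3.2, 0.3, 2.3]
opening: 0.434
time_s: 22.8
position: [0.5969, 0.0906, 0.0135]
eef_rot: [-0.002, -0.099, 0.995, -0.0]
wrist_force: [-8.7, -1.4, 7.8]
opening: 0.434
t 22.8 S mm [[10.4104  2.1175 13.4934]] F_s [-8.8012  0.3437  7.8196] T [-0.3243  2.078   0.1074] op 0.43359793477422903 tilt [ 0.0123 -0.2446 -0.004 ]
```

```bash
python3 -m inch '[[[144,0.005,0,-0.001,0,0,0],[144,0.02,0,-0.001,0,0,0],[144,0.04,0,-0.01,0,0,0],[144,0.05,0,-0.05,0,0,0],[144,0.06,0,-0.10,0,0,0],[144,0.09,0.03,-0.13,0,0,0],[144,0.12,0.07,-0.15,0,0,0],[144,0.14,0.11,-0.15,0,0,0],[144,0.14,0.15,-0.15,0,0,0],[144,0.14,0.19,-0.15,0,0,0]]]'; python3 -m inch '[[[144,0,0.04,0,0,0,0],[144,0,0.08,0,0,0,0],[144,0,0.1,0,0,0,0],[144,0,0.1,0,0,0,0]]]'; python3 -c "
from h import *
st()
im=cams.grab_frame('side'); crop(im,185,135,285,205,8,'pics/s22.png')
im=cams.grab_frame('top'); crop(im,130,140,270,260,5,'pics/t22.png'); cv2.imwrite('pics/top22.png',im[:,:,::-1])"
```

```text
time_s: 23.8
position: [0.4239, 0.2517, 0.1648]
eef_rot: [0.001, -0.1, 0.995, 0.001]
wrist_force: [0.7, 0.3, 0.1]
opening: 0.433
time_s: 24.2
position: [0.4035, 0.3519, 0.1639]
eef_rot: [0.001, -0.102, 0.995, 0.001]
wrist_force: [0.8, -0.4, 0.4]
opening: 0.436
t 24.2 S mm [[-127.5455  296.5074  163.8567]] F_s [ 0.6573 -0.5722  0.4215] T [ 0.0427  0.0215 -0.0262] op 0.4357683647642983 tilt [0.147  0.077  0.3031]
```

View pics/s22.png

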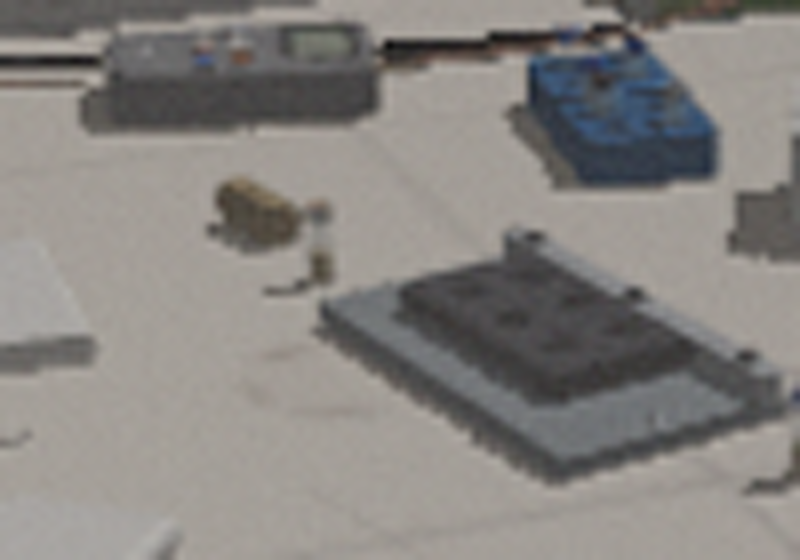

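View pics/t22.png

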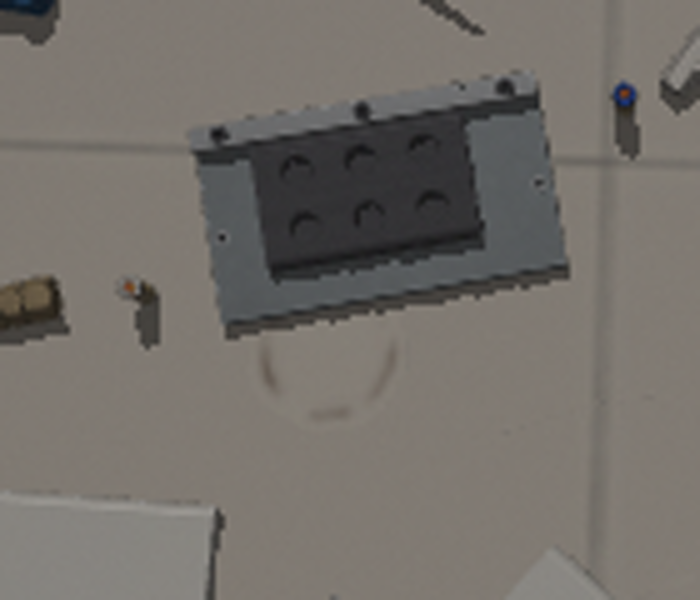

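The carrier is against the rail with six pockets up, well within the stand ends. Vials, union and white plates look unmoved. A quick numeric check of the angle and the gap follows.

Run:
```python
from h import *
im=cv2.imread("pics/top22.png")[:,:,::-1]; a=cv2.imread("pics/top0.png")[:,:,::-1]
g=im.astype(int).max(2)
# left/right ends and near edge of top face
near=[];front=[]
for u in range(188,224,1):
    k=188
    while 40<g[k,u]<75 and k<200: k+=1   # top face -> dark side
    while g[k,u]<78: k+=1
    near.append((u,k-.5))
    while 78<=g[k,u]<102: k+=1
    front.append((u,k-.5))
for n,p,z in(("near(shadow edge)",near,.010),("front",front,.010)):
    W=S(ray("top",np.array(p),z)); l=cv2.fitLine(W[:,:2].astype(np.float32),cv2.DIST_HUBER,0,.001,.001).ravel()
    print(n,"angle",np.degrees(np.arctan(-l[0]/l[1])),"x mm",l[2]*1000)
for u,z in(((181,168),.022),((223,163),.022),((184.5,193),.022),((226,187.5),.022)): print(S(ray("top",u,z))*1000)
d=np.abs(im.astype(int)-a.astype(int)).max(2)>40
d[140:245,165:245]=0; d[:,:]=cv2.morphologyEx(d.astype(np.uint8),cv2.MORPH_OPEN,np.ones((2,2)))
n,_,s,c=cv2.connectedComponentsWithStats(d.astype(np.uint8)); print([ (c[i].round(),s[i,4]) for i in range(1,n)])
```

```text
near(shadow edge) angle 0.04876504 x mm 14.213709
front angle 0.09552452 x mm 0.040685866
[[82.0385 52.1629 22.    ]]
[[ 77.0545 -49.5399  22.    ]]
[[20.5907 52.9    22.    ]]
[[ 16.9108 -47.0968  22.    ]]
[(array([ 68., 280.]), np.int32(2074)), (array([  4., 274.]), np.int32(167)), (array([ 20., 294.]), np.int32(1305)), (array([111., 313.]), np.int32(16)), (array([134., 314.]), np.int32(4)), (array([110., 316.]), np.int32(4)), (array([114., 318.]), np.int32(4))]
```

```bash
python3 -c "
from h import *
from cell import sign_off
st(); print(sign_off())"
```

```text
t 24.3 S mm [[-127.0886  292.2503  163.7149]] F_s [ 0.3271 -1.1624  0.485 ] T [ 0.0156  0.023  -0.0179] op 0.4346769865525563 tilt [0.0052 0.0427 0.0518]
the job is handed in; nothing more can be done
None
```

The carrier was turned over onto the stand and pushed back against the rail, and I handed the job in at 24.3 s of the 64 s allowed. Two open fingertips pushed it square against the step, raised its near edge by friction and tipped it over onto the deck.

**Attempts:** The first two lifts failed: the carrier dropped back flat in front of the step each time. The third worked, with the tip lower, the push kept on and the tool tilted.

**Final checks:**
- **Against the rail:** the push stopped on the rail at about 9 N, within 0.1 mm of the expected stopping point.
- **Squareness:** the carrier's near edge (measured at the edge of its shadow) is within about 0.1° of the stand.
- **Orientation:** the pictures show it flat with all six pockets facing up, and the end corners at about ±50 mm, inside the stand's ±85 mm.
- **Other things:** comparing the top pictures before and after shows no change outside the stand and carrier area except at the left and lower-left, which I put down to the arm.
- **Disagreement:** two top-face corner points picked by eye came out 3–4 mm apart in depth across the plate. That is coarser than the edge fit, so I went with the fit.

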